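# Pack the printmaker's kit tray

### The arm

A 6-joint arm with a two-finger parallel gripper is mounted at the origin on the work surface. World frame = base frame: x ahead of the robot, y to its left, z up, the work surface at z = 0. Lengths are in mm, angles in rad, forces in N, time in s.
With the tool pointing down it reaches from about 400 to 925 mm from the base axis. Payload 12.5 kg.
Tool frame: the origin (TCP) lies between the finger pads; the fingertips stand 11 mm ahead of it and the grasp point (between the pads) lies 8 mm behind it (env.tip_extent is the distance from the TCP to the fingertips, in mm); x points along the fingers, z is the direction in which the jaws open and shut, and the axes are right-handed (so a half turn about x gives the same grasp; the last joint's range is limited). The gripper opens to 95 mm and grips with 3 to 60 N. Pads are 20 mm wide; open, the fingers measure 119 mm over their backs; the gripper's body (75 mm by 180 mm) begins 59 mm behind the grasp point.
Start: joints at [1.057, 0.491, 1.559, -0, 1.092, -0.106], TCP at [247.854, 573.772, 225.661] pointing down, gripper open.
Joint ranges: [-3.1, 3.1], [-0.84, 2.19], [0.05, 2.79], [-1.13, 4.28], [0.06, 2.93], [-2.69, 2.69]. Speed limits (rad/s): [2.22, 2.22, 2.79, 3.14, 3.14, 3.14].

### API

Orientations are given as [roll, pitch, yaw] about the fixed x, y, z axes, in that order (R = Rz(yaw) Ry(pitch) Rx(roll)).
In Python, from cell import status, imaging, env gives the robot as it stands. The module is installed in compiled form; this text tells all that it offers.
- The arm moves only by the tool apply_moves, never from a script. Its argument "increments" is a list of rows, each a list of 5 numbers: the closure, from 0 (fully open) to 1 (shut), then the shift along the tool's x, y, z in mm, then the turn about the tool's x in degrees. A call has 1 to 10 rows; each row shifts and turns the commanded pose from where the row before left it, along the tool's axes as they then stand; what a row does not reach is not made up. A row lasts 1/10 s, in which the tool goes at most 50 mm and 8.59 degrees, less where a joint would pass 70% of its speed; a pose out of reach is approached as far as the arm can. A call with a gripper value outside its range is refused whole. The fingers move at their own pace and stop on an object; the grip force is fixed at half the most. Time passes only in rows, so rows that do not move let the fingers close. It gives the time, the measured TCP pose, the force and the opening at its end, in the units of the state.
- status.state(): the state, without advancing time (a new reading comes with each control period).
- imaging.read_camera(name): name is "side" or "top" or "wrist"; returns a dict with "pixels" (480x640x3 uint8, red, green, blue), "fovy" (degrees; the focal length in pixels is half the picture's height over the tangent of half this angle, whatever the lens; pixels are square), "cx", "cy" (the principal point, pixels), "R" (3x3) and "t" (3): a world point X has camera coordinates R X + t. Camera axes: x right, y down, z forward; pixel columns grow to the right and rows downward; lengths in mm; the calibration is good to about 2 mm. A picture is of the moment at which its call begins. There is no depth.
- env.job_done(): hands the job in, once; it reports no verdict.
The state is a dict: "t": time; "joints": joint angles; "qvel": joint speeds; "tau": joint torques, N m; "eef_pos": TCP position; "tcp_rot": TCP orientation; "ft_force": force on the tool from outside, world axes, zero at the start; "moment": the same for the moment, N m; "opening": opening from 0.0 (shut) to 1.0 (fully open).
Only numpy, scipy, OpenCV 4.12 (cv2) and the standard library are available. Lean on these libraries where they do the work, as an engineer would, in place of code of your own. Each camera call takes 0.05 s, during which the arm holds its last target. There are 200 camera calls.

### The job

Pack the kit tray for the next student: set the low ink tin, the roll of tape, the square printing block and the baren upright in the plywood tray, each centred on the outline drawn for it, with the block square to its outline and the baren's grip lying along the bar in its outline. The tall tin and the long block belong to someone else: leave them standing where they are.

Things in the scene. Friction and masses are not known exactly. Their poses are not given: they have to be found in the camera images.
- tin_mid (a point): The low tin of ink: plain round aluminium tin with a flat lid and paper band, 60 mm across, 44 mm tall, standing upright. Point: its centre, 22 mm above its underside; z up.
- roll_mid (a point): The roll of paper tape: pale ring standing on its flat side, 60 mm outside, 40 mm hole, 40 mm tall. Point: its centre, 20 mm above its underside; z up along its hole.
- block_mid (a point): The square printing block: pale wood with dark lino on top, 50 x 50 mm, 40 mm tall, lino up. Point: its centre, 20 mm above its underside; x and y square to its sides, z up.
- baren_mid (a point): The baren (hand press for prints): black flat disc 74 mm across and 10 mm thick with an upright pale wooden grip bar across its middle, 56 mm long along x, 18 mm wide along y, rising to 52 mm. Point: on the grip bar, above the disc's centre, 36 mm above the underside (so 26 mm above the disc's top face); z up.
- tall_tin_mid (a point): The tall tin, a look-alike that stays where it is: same make and 60 mm across as the low tin but 72 mm tall. Point: its centre, 36 mm above its underside.
- long_block_mid (a point): The long printing block, a look-alike that stays where it is: same wood and lino as the square one but 92 mm (x) by 38 mm (y), 40 mm tall. Point: its centre, 20 mm above its underside.
- seat_tin: Tray place for the low tin: a dark square foam insert, 103 mm, bearing a plain pale disc outline 60 mm across. It is one of four inserts set two by two (centres 105 mm apart, in any arrangement) in a fixed plywood tray, 232 x 232 mm, whose rim stands 14 mm above the table. Origin: centre of the insert's flat top face, 10 mm above the table; x and y along its sides, z up. The outline is flat, not a recess.
- seat_roll: Tray place for the tape roll: like insert, with a pale ring 60 mm across around a dark 40 mm middle. Origin: centre of the insert's flat top face, 10 mm above the table; x and y along its sides, z up. The outline is flat, not a recess.
- seat_block: Tray place for the square block: like insert, with a plain pale square of 50 mm, its sides along x and y. Origin: centre of the insert's flat top face, 10 mm above the table; x and y along its sides, z up. The outline is flat, not a recess.
- seat_baren: Tray place for the baren: like insert, with a pale disc 74 mm across, crossed by a dark bar 56 x 18 mm lying along x. Origin: centre of the insert's flat top face, 10 mm above the table; x and y along its sides, z up. The outline is flat, not a recess.
Mind the look-alikes: they are no part of the job. What is shaped like the part that bears tin_mid but orange or turquoise is not meant.

How it is judged (in metres and radians):
At the end, for the whole second after the job is handed in: Low tin, roll, square block and baren each stand flat, upright and at rest within 14 mm of the centre of their own outline; baren grip (either way) and block sides (any quarter turn) within 17 degrees of theirs; tall tin and long block upright within 20 mm of their start (horizontal distance between tin_mid and seat_tin below 0.014 m and z of tin_mid in the frame of seat_tin between 0.017 and 0.027 m and angle between each of tin_mid, roll_mid, block_mid, baren_mid, tall_tin_mid, long_block_mid's own z axis and vertical below 0.12 rad and linear speed of each of tin, roll, block, baren below 0.02 m/s and horizontal distance between roll_mid and seat_roll below 0.014 m and z of roll_mid in the frame of seat_roll between 0.015 and 0.025 m and horizontal distance between block_mid and seat_block below 0.014 m and z of block_mid in the frame of seat_block between 0.015 and 0.025 m and horizontal distance between baren_mid and seat_baren below 0.014 m and z of baren_mid in the frame of seat_baren between 0.031 and 0.041 m and angle between the x axis of baren_mid and the x axis of seat_baren, either way round below 0.3 rad and (angle between the x axis of block_mid and the x axis of seat_block, either way round below 0.3 rad or angle between the x axis of block_mid and the y axis of seat_block, either way round below 0.3 rad) and distance of each of tall_tin_mid, long_block_mid from where it was at the start of the episode below 0.02 m); the robot touches nothing.
It fails at once if the tall tin is shifted by more than 20 mm or tipped (distance of tall_tin_mid from where it was at the start of the episode above 0.02 m or angle between tall_tin_mid's own z axis and vertical above 0.3 rad).
It fails at once if the long block is shifted by more than 20 mm or tipped (distance of long_block_mid from where it was at the start of the episode above 0.02 m or angle between long_block_mid's own z axis and vertical above 0.3 rad).
It also fails if it takes over 102 s, if anything falls off the work surface, if the arm or the gripper's body presses on something with over 40 N, if the wrist force passes 120 N, or if a joint passes its speed limit or range.

## Working session

There is one attempt and no reset: what is moved stays moved. The work goes in short steps, Python scripts to look and compute and a tool call to move; the robot and the scene stay as the last step left them, time stands still between calls to the robot, and variables do not carry over. Pictures are saved under pics/ and viewed, about 12 in all and at most 16, crops included, and the job is handed in when it is done.

Besides the shell and the picture viewer there is one more tool, called after "Request:" by a JSON object that holds its "name" and its "arguments", one argument or row to a line. apply_moves: Moves the arm, as the interface text tells. Its arguments: {"type":"object","properties":{"increments":{"type":"array"}},"required":["increments"]}

```bash
mkdir -p pics
cat > h.py <<'E'
import numpy as np, cv2
from cell import status, imaging, env
def cam(n):
    return imaging.read_camera(n)
def ray(c,u,v,z):
    f=240/np.tan(np.radians(c["fovy"])/2)
    d=np.array([(u-c["cx"])/f,(v-c["cy"])/f,1.])
    R=np.array(c["R"]);t=np.array(c["t"])
    C=-R.T@t; w=R.T@d
    return C+w*(z-C[2])/w[2]
def proj(c,X):
    f=240/np.tan(np.radians(c["fovy"])/2)
    p=np.array(c["R"])@np.array(X)+np.array(c["t"])
    return f*p[0]/p[2]+c["cx"],f*p[1]/p[2]+c["cy"]
def save(c,n): cv2.imwrite(f"pics/{n}.png",c["pixels"][:,:,::-1])
E
python3 - <<'E'
from h import *
import pickle
for n in("top","side"):
    c=cam(n);save(c,n+"0");pickle.dump(c,open(n+"0.pkl","wb"))
    print(n,c["fovy"],c["cx"],c["cy"],-np.array(c["R"]).T@c["t"],np.round(c["R"],2).tolist())
print(status.state())
E
```

```text
top 51.31638505603746 314.91210910005293 235.0992484356612 [ 465.82609708  -67.09955227 1008.03863723] [[-0.01, -1.0, -0.0], [-1.0, 0.01, -0.07], [0.07, 0.0, -1.0]]
side 50.851939337896525 316.4543662826154 239.86682351235106 [ 253.70133696 -832.29170491  880.53162912] [[0.94, -0.34, -0.0], [-0.25, -0.68, -0.69], [0.23, 0.65, -0.72]]
{'t': 0.1, 'joints': array([ 1.05744303e+00,  4.91471648e-01,  1.55937211e+00, -1.68305076e-05,
        1.09170302e+00, -1.05589242e-01]), 'qvel': array([ 0.000948  , -0.00319175, -0.00187742,  0.00183494,  0.00092472,
       -0.00076942]), 'tau': array([ 2.12230487e-03, -6.13620472e+01, -2.58604664e+01,  6.93428982e-02,
        4.69201547e-02, -8.96909137e-05]), 'eef_pos': array([247.7273862 , 573.59288155, 225.14299356]), 'tcp_rot': array([ 3.05164797,  1.56984208, -2.0684973 ]), 'ft_force': array([0.31806305, 0.66541413, 0.42173775]), 'moment': array([-0.01217866,  0.04528331,  0.0099662 ]), 'opening': 1.002752296475686}
```

View pics/top0.png

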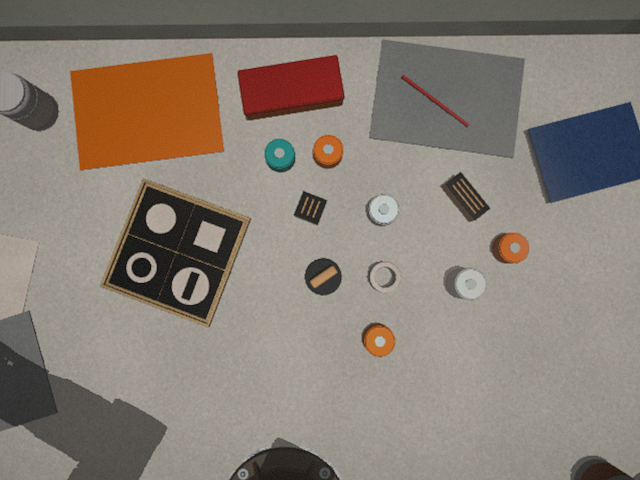

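View pics/side0.png

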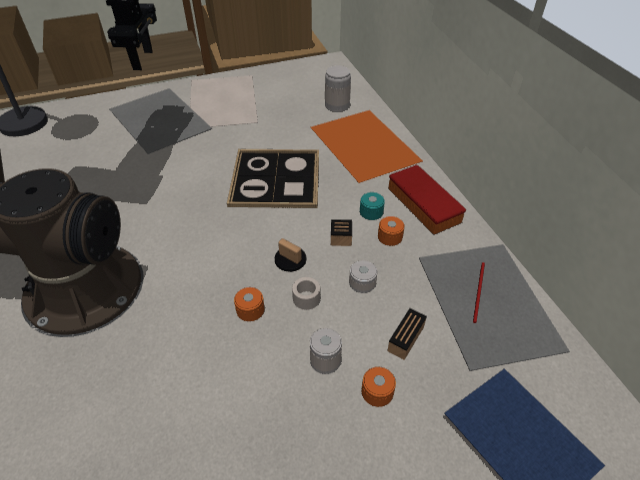

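The top view shows two plain tins, at (383,209) and (468,284). In the side view the one at (363,276) is short and the one at (326,350) tall, so the low tin is top (383,209). The square block is at top (311,207) and the long one at (466,197). The roll is at (384,277) and the baren at (323,277). The orange and turquoise tins are not meant. I'll measure these and confirm with a crop.

Run:
```python
from h import *
import pickle
c=pickle.load(open("top0.pkl","rb"));im=c["pixels"]
hsv=cv2.cvtColor(im,cv2.COLOR_RGB2HSV);g=im.min(2)
def blobs(mask,box,tag,z,amin=60):
    m=np.zeros_like(mask,np.uint8);x0,y0,x1,y1=box;m[y0:y1,x0:x1]=mask[y0:y1,x0:x1]*255
    for k in cv2.findContours(m,cv2.RETR_EXTERNAL,cv2.CHAIN_APPROX_NONE)[0]:
        if cv2.contourArea(k)<amin: continue
        (u,v),s,a=cv2.minAreaRect(k)
        b=cv2.boxPoints(((u,v),s,a)); w=[ray(c,*p,z)[:2] for p in b]
        e=[w[1]-w[0],w[2]-w[1]];L=[np.linalg.norm(q) for q in e];q=e[int(np.argmax(L))]
        print(tag,np.round((u,v),1),"ctr",np.round(ray(c,u,v,z)[:2],1),"size",np.round(L,1),"ang",round(np.degrees(np.arctan2(q[1],q[0])),1))
blobs(g>130,(108,190,245,318),"seat",10)
blobs(im.max(2)<75,(160,230,220,310),"bar",10)
blobs(im.max(2)<75,(285,180,340,235),"sqblk",40)
blobs(im.max(2)<75,(435,165,495,230),"long",40)
blobs(im.max(2)<75,(295,250,350,300),"baren disc",10)
blobs((hsv[...,1]>70)&(im.max(2)>130),(300,255,345,295),"grip",52)
for n,b in(("tin",(360,185,408,235)),("roll",(360,252,408,300)),("tall",(445,262,492,305))):
    blobs(g>165,b,n,{"tin":44,"roll":40,"tall":72}[n])
a=cv2.resize(im[160:310,285:500],None,fx=3.6,fy=3.6,interpolation=cv2.INTER_CUBIC);cv2.imwrite("pics/crop1.png",a[:,:,::-1])
```

```text
seat [143.5 303.5] ctr [406.  275.4] size [ 53.2 141.3] ang -90.5
seat [190.3 285.8] ctr [440.3 182.9] size [71.1 70.9] ang -45.0
seat [141. 267.] ctr [478.4 281.6] size [56.  55.8] ang -90.5
seat [229.  277.5] ctr [455.9 105.9] size [ 60.1 156.8] ang -179.9
seat [209.1 236.3] ctr [538.5 146.1] size [48.4 49.4] ang -111.1
seat [160. 218.] ctr [576.3 245. ] size [56.4 56.6] ang -179.3
seat [211.5 202.5] ctr [606.7 141.7] size [131.2  50.7] ang -90.5
seat [122. 226.] ctr [560.9 321.1] size [ 56.5 145.1] ang -179.0
bar [189.5 269.5] ctr [472.5 184.7] size [118.4 157.1] ang -179.7
sqblk [309.9 207.5] ctr [590.9 -56.7] size [50.7 49.1] ang -22.1
long [466.2 196.2] ctr [ 610.1 -362.1] size [43.4 91.7] ang -143.0
baren disc [323. 276.] ctr [457.2 -81.3] size [70.4 70.4] ang -45.5
grip [323.2 276.6] ctr [456.4 -81.1] size [53.4 15.8] ang -55.9
tin [383.5 208.5] ctr [ 587.  -199.6] size [52.7 52.2] ang -45.5
tall [470.5 283.5] ctr [ 441.3 -355.2] size [50.6 52.1] ang -136.2
```

View pics/crop1.png

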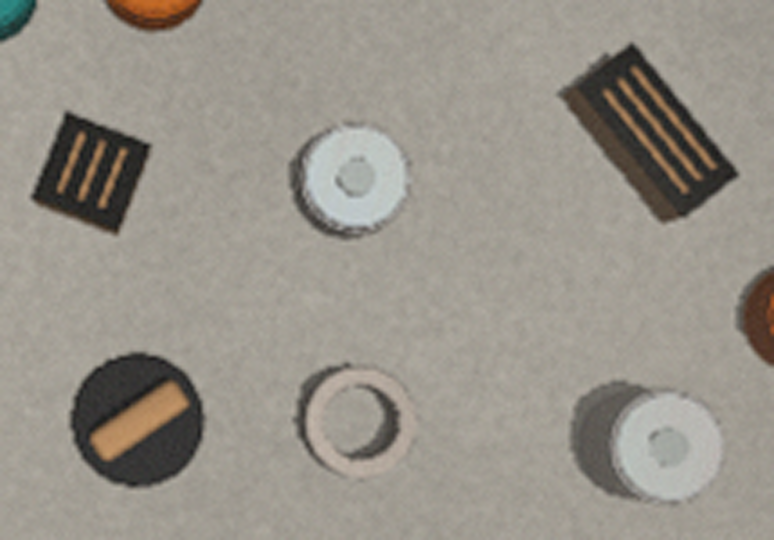

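The crop confirms the choices: the tin at crop (356,177) has a short shadow, so it is the low one. The tin at (668,445) has a long shadow, so it is the tall one. The block at (91,173) is the square one. Now I'll write a move helper and start with the block.

```bash
cat >> h.py <<'E'
from scipy.spatial.transform import Rotation as Ro
OBJ=dict(block=(590.9,-56.7),tin=(587,-199.6),roll=None,baren=(456.8,-81.2))
SEAT=dict(tin=(576.3,245),block=(538.5,146.1),roll=(478.4,281.6),baren=(440.3,182.9))
def pose():
    s=status.state(); R=Ro.from_euler("xyz",s["tcp_rot"]).as_matrix()
    return s,R,np.degrees(np.arctan2(R[1,2],R[0,2]))
def go(x,y,z,jaw=None):
    s,R,a=pose(); d=R.T@(np.array([x,y,z])-s["eef_pos"])
    t=0
    if jaw is not None:
        t=(jaw-a+90)%180-90
        t*=-1 # tool x points down
    print("t",round(s["t"],1),"pos",s["eef_pos"].round(1),"jaw",a.round(1),"q6",s["joints"][5].round(2),"q1",s["joints"][0].round(2),"open",round(s["opening"],2),"F",np.round(s["ft_force"],1),"-> shift",d.round(1),"turn",round(t,1), "toolx",R[:,0].round(3))
E
python3 - <<'E'
from h import *
import pickle
c=pickle.load(open("top0.pkl","rb")); print("roll",ray(c,385,277,40))
go(590.9,-56.7,140,67.9);go(590.9,-56.7,140,-22.1)
E
```

```text
roll [ 454.41684883 -200.51853349   40.        ]
t 0.1 pos [247.7 573.6 225.1] jaw 66.6 q6 -0.11 q1 1.06 open 1.0 F [0.3 0.7 0.4] -> shift [  85.5 -565.  -442.5] turn -1.3 toolx [-0.    -0.001 -1.   ]
t 0.1 pos [247.7 573.6 225.1] jaw 66.6 q6 -0.11 q1 1.06 open 1.0 F [0.3 0.7 0.4] -> shift [  85.5 -565.  -442.5] turn 88.7 toolx [-0.    -0.001 -1.   ]
```

Request:
{"name": "apply_moves", "arguments": {
  "increments": [
    [0, 4, -38, -30, 0],
    [0, 4, -38, -30, 0],
    [0, 4, -38, -30, 0],
    [0, 4, -38, -30, 0],
    [0, 4, -38, -30, 0],
    [0, 4, -38, -30, 0],
    [0, 4, -38, -30, 0],
    [0, 4, -38, -30, 0],
    [0, 4, -38, -30, 0],
    [0, 4, -38, -30, 0]
  ]
}}

```text
t: 1.1
eef_pos: [478.3, 145.8, 185.4]
tcp_rot: [1.156, 1.571, 2.319]
ft_force: [0.6, 0.1, 1.1]
opening: 0.996
```

Request:
{"name": "apply_moves", "arguments": {
  "increments": [
    [0, 5, -38, -30, 0],
    [0, 5, -38, -30, 0],
    [0, 5, -38, -28, 0],
    [0, 5, -38, -28, 0],
    [0, 5, -33, -26, -1.3],
    [0, 0, 0, 0, 0],
    [0, 0, 0, 0, 0]
  ]
}}

```text
t: 1.8
eef_pos: [590.9, -56.7, 159.9]
tcp_rot: [1.604, 1.569, 2.787]
ft_force: [-0.3, 0.1, 0.3]
opening: 0.996
```

Run:
```python
from h import *
c=cam("wrist");save(c,"w1")
print(proj(c,(590.9,-56.7,40)))
go(590.9,-56.7,22,67.9)
```

```text
(np.float64(329.25232846145707), np.float64(241.50801744279428))
t 1.9 pos [590.7 -55.8 160.2] jaw 67.9 q6 -1.39 q1 -0.21 open 1.0 F [-0.7  0.6 -0.1] -> shift [138.2  -0.7  -0.8] turn 0.0 toolx [-0.001  0.    -1.   ]
```

View pics/w1.png

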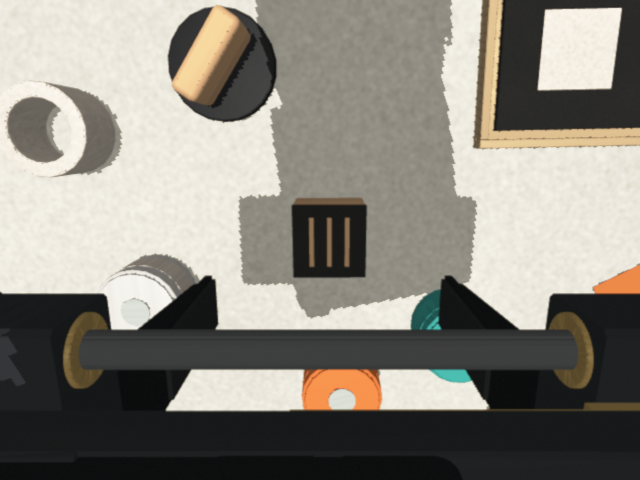

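The wrist view shows the block's lino at (329,240), against a prediction of (329,241). It is square to the jaws, so I'm going down and gripping.

Request:
{"name": "apply_moves", "arguments": {
  "increments": [
    [0, 40, 0, 0, 0],
    [0, 40, 0, 0, 0],
    [0, 30, -1, -1, 0],
    [0, 18, 0, 0, 0],
    [0, 10, 0, 0, 0],
    [0, 0, 0, 0, 0],
    [1, 0, 0, 0, 0],
    [1, 0, 0, 0, 0],
    [1, 0, 0, 0, 0],
    [1, 0, 0, 0, 0]
  ]
}}

```text
t: 2.85
eef_pos: [592.0, -57.4, 23.3]
tcp_rot: [-1.327, 1.57, -0.142]
ft_force: [-0.6, -0.4, 0.1]
opening: 0.724
```

Request:
{"name": "apply_moves", "arguments": {
  "increments": [
    [1, 0, 0, 0, 0],
    [1, 0, 0, 0, 0],
    [1, 0, 0, 0, 0],
    [1, -20, 0, 0, 0],
    [1, -40, 0, 0, 0],
    [1, -35, 0, 0, 0],
    [1, 0, 0, 0, 0]
  ]
}}

```text
t: 3.55
eef_pos: [593.5, -57.7, 121.8]
tcp_rot: [-1.383, 1.564, -0.197]
ft_force: [0.4, 0.7, -0.5]
opening: 0.526
```

Run:
```python
from h import *
go(538.5,146.1,115,69.3)
```

```text
t 3.5 pos [593.5 -57.7 121.8] jaw 67.9 q6 -1.39 q1 -0.21 open 0.53 F [ 0.4  0.7 -0.5] -> shift [  6.2 127.6 168.2] turn -1.4 toolx [ 0.007 -0.001 -1.   ]
```

Request:
{"name": "apply_moves", "arguments": {
  "increments": [
    [1, 0, 16, 20, 0],
    [1, 0, 30, 39, 0],
    [1, 0, 34, 45, 0],
    [1, 0, 30, 39, 0],
    [1, 0, 18, 25, -1.4],
    [1, 10, 0, 0, 0],
    [1, 0, 0, 0, 0],
    [1, 0, 0, 0, 0]
  ]
}}

```text
t: 4.35
eef_pos: [537.9, 139.4, 106.9]
tcp_rot: [2.097, 1.57, -2.977]
ft_force: [-0.4, 0.1, -0.8]
opening: 0.527
```

Run:
```python
from h import *
c=cam("wrist");save(c,"w2")
print(proj(c,(538.5,146.1,10)))
go(538.5,146.1,34.5,69.3)
```

```text
(np.float64(339.7639848155542), np.float64(247.33816170117817))
t 4.4 pos [538.2 139.2 107.3] jaw 69.3 q6 -1.07 q1 0.13 open 0.52 F [ 0.2 -0.4 -0.7] -> shift [72.8  2.1  6.6] turn -0.0 toolx [-0.001 -0.    -1.   ]
```

View pics/w2.png

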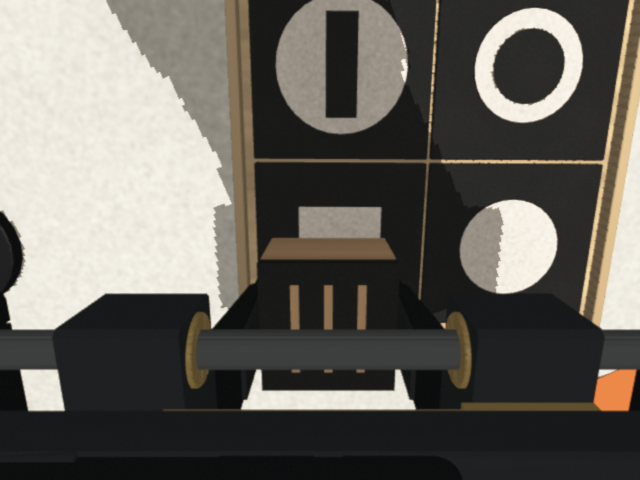

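The block is held and the pale square spans 299–381, centre 340 (predicted 340). The baren bar at (341,64) lies across the jaw direction, as expected. Lowering now.

Request:
{"name": "apply_moves", "arguments": {
  "increments": [
    [1, 20, 2, 7, 0],
    [1, 30, 0, 0, 0],
    [1, 17, 0, 0, 0],
    [1, 6, 0, 0, 0],
    [1, 0, 0, 0, 0],
    [1, 0, 0, 0, 0]
  ]
}}

```text
t: 5.0
eef_pos: [539.1, 147.1, 35.4]
tcp_rot: [-0.996, 1.57, 0.213]
ft_force: [0.1, -0.3, -0.1]
opening: 0.521
```

Run:
```python
from h import *
go(538.5,146.1,33.5,69.3)
```

```text
t 5.0 pos [539.1 147.1  35.4] jaw 69.3 q6 -1.06 q1 0.15 open 0.52 F [ 0.1 -0.3 -0.1] -> shift [ 1.9  0.2 -1.1] turn -0.0 toolx [ 0.001  0.    -1.   ]
```

Request:
{"name": "apply_moves", "arguments": {
  "increments": [
    [1, 2, 0, 0, 0],
    [1, 0, 0, 0, 0],
    [0, 0, 0, 0, 0],
    [0, 0, 0, 0, 0],
    [0, 0, 0, 0, 0],
    [0, -15, 0, 0, 0],
    [0, -40, 0, 0, 0],
    [0, -50, 0, 0, 0],
    [0, 0, 0, 0, 0]
  ]
}}

```text
t: 5.9
eef_pos: [540.8, 148.0, 143.2]
tcp_rot: [-1.051, 1.562, 0.159]
ft_force: [-0.3, 0.7, -0.1]
opening: 0.991
```

Run:
```python
from h import *
go(454.4,-200.5,140,69.3)
go(456.8,-81.2,150,34.1)
```

```text
t 5.9 pos [540.8 148.  143.2] jaw 69.3 q6 -1.06 q1 0.15 open 0.99 F [-0.3  0.7 -0.1] -> shift [   1.9  -42.1 -356.6] turn 0.0 toolx [ 0.009  0.001 -1.   ]
t 5.9 pos [540.8 148.  143.2] jaw 69.3 q6 -1.06 q1 0.15 open 0.99 F [-0.3  0.7 -0.1] -> shift [  -7.9   -2.3 -244. ] turn 35.2 toolx [ 0.009  0.001 -1.   ]
```

Request:
{"name": "apply_moves", "arguments": {
  "increments": [
    [0, -2, 0, -34, 0],
    [0, -2, 0, -46, 0],
    [0, -2, 0, -46, 0],
    [0, -2, 0, -46, 0],
    [0, 0, -1, -44, 0],
    [0, 0, -1, -28, 7],
    [0, 0, 0, 0, 7],
    [0, 0, 0, 0, 7],
    [0, 0, 0, 0, 7],
    [0, 0, 0, 0, 7.2]
  ]
}}

```text
t: 6.9
eef_pos: [454.1, -81.6, 145.3]
tcp_rot: [1.83, 1.57, 2.42]
ft_force: [0.7, -0.4, 0.6]
opening: 1.0
```

Request:
{"name": "apply_moves", "arguments": {
  "increments": [
    [0, 0, 0, 0, 0],
    [0, 0, 0, 0, 0]
  ]
}}

```text
t: 7.1
eef_pos: [454.2, -81.4, 145.4]
tcp_rot: [1.856, 1.571, 2.456]
ft_force: [0.3, 0.1, 0.5]
opening: 1.001
```

Run:
```python
from h import *
c=cam("wrist");save(c,"w3")
print(proj(c,(456.8,-81.2,52)),proj(c,(454.4,-200.5,40)))
go(456.8,-81.2,30,34.1)
```

```text
(np.float64(333.06501845804655), np.float64(252.5513542106801)) (np.float64(233.43472151183414), np.float64(381.7450562988015))
t 7.2 pos [454.2 -81.4 145.4] jaw 34.3 q6 -0.92 q1 -0.32 open 1.0 F [ 0.5 -0.6 -1.1] -> shift [115.4  -1.3   2.3] turn 0.2 toolx [-0.  0. -1.]
```

View pics/w3.png

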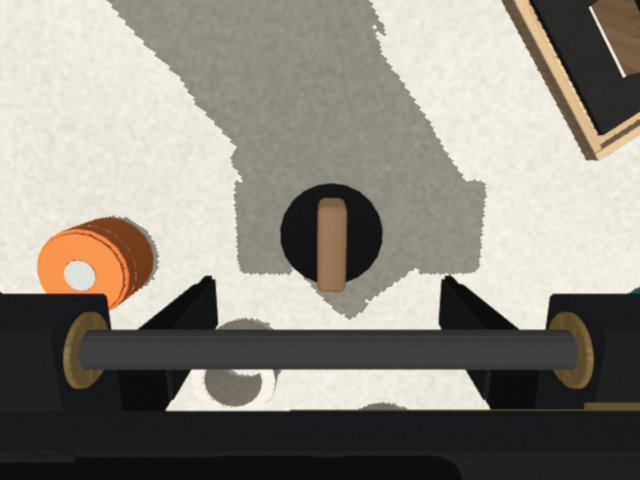

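The grip bar at (332,246) lines up with the jaws, as predicted, so I'm going down to grasp it.

Request:
{"name": "apply_moves", "arguments": {
  "increments": [
    [0, 40, -1, 2, 0],
    [0, 40, 0, 0, 0],
    [0, 22, 0, 0, 0],
    [0, 11, 0, 0, 0],
    [0, 2, 0, 0, 0],
    [1, 0, 0, 0, 0],
    [1, 0, 0, 0, 0],
    [1, 0, 0, 0, 0],
    [1, 0, 0, 0, 0],
    [1, 0, 0, 0, 0]
  ]
}}

```text
t: 8.15
eef_pos: [456.7, -81.3, 31.1]
tcp_rot: [-0.819, 1.57, -0.223]
ft_force: [-0.4, -0.8, 0.3]
opening: 0.636
```

Request:
{"name": "apply_moves", "arguments": {
  "increments": [
    [1, 0, 0, 0, 0],
    [1, 0, 0, 0, 0],
    [1, 0, 0, 0, 0],
    [1, 0, 0, 0, 0],
    [1, 0, 0, 0, 0],
    [1, 0, 0, 0, 0]
  ]
}}

```text
t: 8.75
eef_pos: [456.5, -81.2, 30.6]
tcp_rot: [0.62, 1.571, 1.216]
ft_force: [1.7, 0.9, -0.3]
opening: 0.189
```

Run:
```python
from h import *
go(440.3,182.9,130,69.3)
```

```text
t 8.8 pos [456.5 -81.2  30.6] jaw 34.1 q6 -0.91 q1 -0.32 open 0.19 F [ 1.7  0.9 -0.3] -> shift [-99.4 227.7 134.8] turn -35.2 toolx [ 0.  0. -1.]
```

Request:
{"name": "apply_moves", "arguments": {
  "increments": [
    [1, -20, 0, 0, 0],
    [1, -40, 0, 0, 0],
    [1, -39, 0, 0, 0],
    [1, 0, 28, 16, 0],
    [1, 0, 40, 24, 0],
    [1, 0, 40, 24, 0],
    [1, 0, 40, 24, 0],
    [1, 0, 40, 24, 0],
    [1, 0, 40, 23, 0],
    [1, 0, 0, 0, -7]
  ]
}}

```text
t: 9.75
eef_pos: [439.5, 187.5, 129.6]
tcp_rot: [0.305, 1.57, 1.026]
ft_force: [-0.1, -0.1, -1.5]
opening: 0.189
```

Request:
{"name": "apply_moves", "arguments": {
  "increments": [
    [1, 0, 0, 0, -7],
    [1, 0, 0, 0, -7],
    [1, 0, 0, 0, -7],
    [1, 0, 0, 0, -7.2],
    [1, 0, 0, 0, 0],
    [1, 0, 0, 0, 0]
  ]
}}

```text
t: 10.35
eef_pos: [440.2, 183.2, 129.6]
tcp_rot: [1.733, 1.571, 2.939]
ft_force: [0.5, -0.2, -1.6]
opening: 0.189
```

Run:
```python
from h import *
go(440.3,182.9,42,69.3)
```

```text
t 10.3 pos [440.2 183.2 129.6] jaw 69.1 q6 -0.95 q1 0.26 open 0.19 F [ 0.5 -0.2 -1.6] -> shift [87.6 -0.2 -0.3] turn -0.2 toolx [-0.  0. -1.]
```

Request:
{"name": "apply_moves", "arguments": {
  "increments": [
    [1, 40, 0, 0, 0],
    [1, 32, 0, 0, 0],
    [1, 12, 0, 0, 0],
    [1, 4, 0, 0, 0],
    [1, 1, 0, 0, 0],
    [1, 0, 0, 0, 0],
    [1, 0, 0, 0, 0]
  ]
}}

```text
t: 11.05
eef_pos: [440.6, 183.4, 41.2]
tcp_rot: [-0.885, 1.57, 0.325]
ft_force: [-0.4, 0.2, -0.4]
opening: 0.188
```

Request:
{"name": "apply_moves", "arguments": {
  "increments": [
    [0, 0, 0, 0, 0],
    [0, 0, 0, 0, 0],
    [0, 0, 0, 0, 0],
    [0, 0, 0, 0, 0],
    [0, 0, 0, 0, 0],
    [0, 0, 0, 0, 0],
    [0, -15, 0, 0, 0],
    [0, -40, 0, 0, 0],
    [0, -50, 0, 0, 0],
    [0, 0, 0, 0, 0]
  ]
}}

```text
t: 12.05
eef_pos: [442.2, 183.9, 150.6]
tcp_rot: [-0.945, 1.562, 0.266]
ft_force: [-0.1, 0.8, -0.5]
opening: 0.967
```

Run:
```python
from h import *
go(454.4,-200.5,145,69.3)
```

```text
t 12.1 pos [442.2 183.9 150.6] jaw 69.3 q6 -0.95 q1 0.26 open 0.97 F [-0.1  0.8 -0.5] -> shift [   4.8 -146.9 -355.4] turn 0.0 toolx [ 0.008  0.002 -1.   ]
```

Request:
{"name": "apply_moves", "arguments": {
  "increments": [
    [0, 0, -11, -27, 0],
    [0, 0, -18, -44, 0],
    [0, 0, -18, -44, 0],
    [0, 0, -18, -44, 0],
    [0, 0, -18, -44, 0],
    [0, 0, -18, -44, 0],
    [0, 0, -18, -44, 0],
    [0, 0, -18, -43, 0],
    [0, 5, -10, -21, 0],
    [0, 0, 0, 0, 0]
  ]
}}

```text
t: 13.05
eef_pos: [452.4, -203.4, 139.7]
tcp_rot: [1.495, 1.57, 2.702]
ft_force: [0.3, 0.3, 0.2]
opening: 1.0
```

Run:
```python
from h import *
c=cam("wrist");save(c,"w4")
print(proj(c,(454.4,-200.5,40)))
go(454.4,-200.5,22,69.3)
```

```text
(np.float64(334.6875648725406), np.float64(250.31314648643385))
t 13.1 pos [ 452.1 -201.7  139.9] jaw 69.2 q6 -1.76 q1 -0.55 open 1.0 F [ 0.6 -0.4  0.1] -> shift [117.9  -1.9   1.9] turn -0.1 toolx [-0.001  0.001 -1.   ]
```

View pics/w4.png

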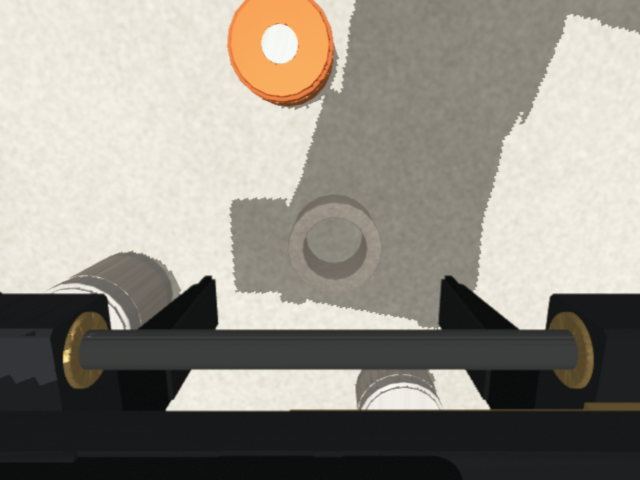

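The roll's ring is at (335,248), predicted (335,250). The tall tin at (115,290) is well outside the fingers. Going down to grasp.

Request:
{"name": "apply_moves", "arguments": {
  "increments": [
    [0, 40, -2, 2, 0],
    [0, 40, 0, 0, 0],
    [0, 22, 0, 0, 0],
    [0, 12, 0, 0, 0],
    [0, 4, 0, 0, 0],
    [0, 0, 0, 0, 0],
    [1, 0, 0, 0, 0],
    [1, 0, 0, 0, 0],
    [1, 0, 0, 0, 0],
    [1, 0, 0, 0, 0]
  ]
}}

```text
t: 14.1
eef_pos: [455.3, -199.7, 23.1]
tcp_rot: [-1.665, 1.57, -0.455]
ft_force: [0.4, -0.1, -0.1]
opening: 0.722
```

Request:
{"name": "apply_moves", "arguments": {
  "increments": [
    [1, 0, 0, 0, 0],
    [1, 0, 0, 0, 0],
    [1, -20, 0, 0, 0],
    [1, -40, 0, 0, 0],
    [1, -50, 0, 0, 0],
    [1, 0, 0, 0, 0]
  ]
}}

```text
t: 14.7
eef_pos: [457.0, -200.6, 137.5]
tcp_rot: [-1.747, 1.562, -0.536]
ft_force: [0.2, -0.3, -1.9]
opening: 0.636
```

Run:
```python
from h import *
go(478.4,281.6,130,69.3)
```

```text
t 14.7 pos [ 457.  -200.6  137.5] jaw 69.3 q6 -1.76 q1 -0.55 open 0.64 F [ 0.2 -0.3 -1.9] -> shift [  5.6 150.1 458.8] turn 0.0 toolx [ 0.007 -0.004 -1.   ]
```

Request:
{"name": "apply_moves", "arguments": {
  "increments": [
    [1, 0, 8, 25, 0],
    [1, 0, 14, 43, 0],
    [1, 0, 15, 46, 0],
    [1, 0, 15, 46, 0],
    [1, 0, 15, 46, 0],
    [1, 0, 15, 46, 0],
    [1, 0, 15, 46, 0],
    [1, 0, 15, 46, 0],
    [1, 0, 15, 46, 0],
    [1, 0, 14, 43, 0]
  ]
}}

```text
t: 15.7
eef_pos: [475.4, 257.5, 131.8]
tcp_rot: [2.223, 1.57, -2.849]
ft_force: [1.2, -1.1, -0.1]
opening: 0.634
```

Request:
{"name": "apply_moves", "arguments": {
  "increments": [
    [1, 0, 9, 26, 0],
    [1, 0, 0, 0, 0],
    [1, 0, 0, 0, 0],
    [1, 0, 0, 0, 0]
  ]
}}

```text
t: 16.1
eef_pos: [476.5, 281.9, 132.1]
tcp_rot: [2.391, 1.57, -2.683]
ft_force: [0.2, -0.5, -0.7]
opening: 0.634
```

Run:
```python
from h import *
go(478.4,281.6,34,69.3)
```

```text
t 16.1 pos [476.5 281.9 132.1] jaw 69.3 q6 -0.79 q1 0.41 open 0.63 F [ 0.2 -0.5 -0.7] -> shift [98.1 -1.9  0.4] turn -0.0 toolx [-0.001 -0.    -1.   ]
```

Request:
{"name": "apply_moves", "arguments": {
  "increments": [
    [1, 40, -2, 0, 0],
    [1, 35, 0, 0, 0],
    [1, 15, 0, 0, 0],
    [1, 7, 0, 0, 0],
    [1, 1, 0, 0, 0],
    [1, 0, 0, 0, 0],
    [1, 1, 0, 0, 0],
    [1, 0, 0, 0, 0]
  ]
}}

```text
t: 16.9
eef_pos: [478.9, 282.2, 34.4]
tcp_rot: [-0.763, 1.569, 0.447]
ft_force: [0.8, -0.4, -0.9]
opening: 0.635
```

Request:
{"name": "apply_moves", "arguments": {
  "increments": [
    [0.15, 0, 0, 0, 0],
    [0.15, 0, 0, 0, 0],
    [0.15, 0, 0, 0, 0],
    [0.15, 0, 0, 0, 0],
    [0.15, -15, 0, 0, 0],
    [0, -40, 0, 0, 0],
    [0, -50, 0, 0, 0],
    [0, 0, 0, 0, 0]
  ]
}}

```text
t: 17.7
eef_pos: [480.7, 283.1, 144.1]
tcp_rot: [-0.788, 1.562, 0.422]
ft_force: [1.2, 0.2, -1.0]
opening: 0.988
```

Run:
```python
from h import *
go(587,-199.6,150,69.3)
```

```text
t 17.7 pos [480.7 283.1 144.1] jaw 69.3 q6 -0.8 q1 0.41 open 0.99 F [ 1.2  0.2 -1. ] -> shift [  -6.8 -269.8 -414.1] turn 0.0 toolx [ 0.008  0.004 -1.   ]
```

Request:
{"name": "apply_moves", "arguments": {
  "increments": [
    [0, 0, -14, -21, 0],
    [0, 0, -24, -37, 0],
    [0, 0, -26, -40, 0],
    [0, 0, -26, -40, 0],
    [0, 0, -26, -40, 0],
    [0, 0, -26, -40, 0],
    [0, 0, -26, -40, 0],
    [0, 0, -26, -40, 0],
    [0, 0, -26, -40, 0],
    [0, 0, -26, -40, 0]
  ]
}}

```text
t: 18.7
eef_pos: [575.4, -160.4, 138.1]
tcp_rot: [1.243, 1.57, 2.453]
ft_force: [1.0, -0.2, 0.0]
opening: 1.0
```

Request:
{"name": "apply_moves", "arguments": {
  "increments": [
    [0, 0, -24, -36, 0],
    [0, 0, 0, 0, 0],
    [0, 0, 0, 0, 0]
  ]
}}

```text
t: 19.0
eef_pos: [584.7, -201.2, 137.7]
tcp_rot: [1.326, 1.569, 2.534]
ft_force: [0.2, 1.0, 0.2]
opening: 1.002
```

Run:
```python
from h import *
c=cam("wrist");save(c,"w5")
print(proj(c,(587,-199.6,44)))
go(587,-199.6,24,69.3)
```

```text
(np.float64(332.95696395693324), np.float64(254.0717052937805))
t 19.1 pos [ 584.7 -200.1  137.9] jaw 69.3 q6 -1.65 q1 -0.44 open 1.0 F [-0.2 -0.6 -0.7] -> shift [113.9  -2.1   1.3] turn 0.0 toolx [-0.001  0.001 -1.   ]
```

View pics/w5.png

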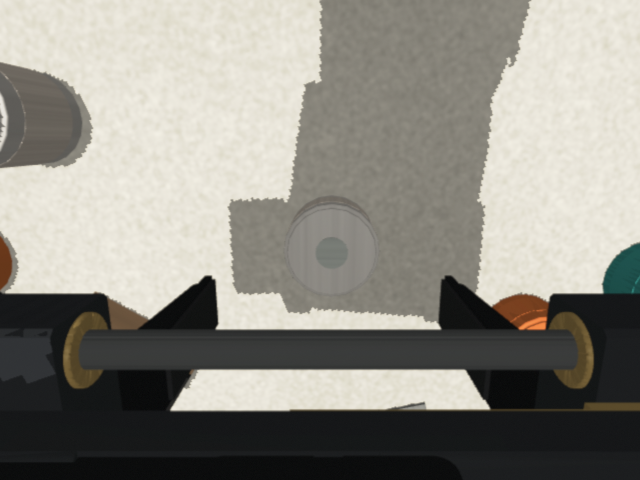

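The low tin's lid is centred at (332,252), predicted (333,254). The tall tin is far off at the left edge (40,115). Going down to grasp.

Request:
{"name": "apply_moves", "arguments": {
  "increments": [
    [0, 40, -2, 1, 0],
    [0, 38, 0, 0, 0],
    [0, 20, 0, 0, 0],
    [0, 12, 0, 0, 0],
    [0, 4, 0, 0, 0],
    [0, 0, 0, 0, 0],
    [1, 0, 0, 0, 0],
    [1, 0, 0, 0, 0],
    [1, 0, 0, 0, 0],
    [1, 0, 0, 0, 0]
  ]
}}

```text
t: 20.05
eef_pos: [587.6, -200.4, 25.1]
tcp_rot: [-1.482, 1.57, -0.272]
ft_force: [0.9, 0.5, -0.2]
opening: 0.72
```

Request:
{"name": "apply_moves", "arguments": {
  "increments": [
    [1, 0, 0, 0, 0],
    [1, 0, 0, 0, 0],
    [1, -20, 0, 0, 0],
    [1, -40, 0, 0, 0],
    [1, -50, 0, 0, 0],
    [1, 0, 0, 0, 0]
  ]
}}

```text
t: 20.65
eef_pos: [589.6, -201.3, 140.5]
tcp_rot: [-1.639, 1.562, -0.429]
ft_force: [0.2, 0.3, -1.1]
opening: 0.627
```

Run:
```python
from h import *
go(576.3,245,130,69.3)
```

```text
t 20.6 pos [ 589.6 -201.3  140.5] jaw 69.3 q6 -1.65 q1 -0.43 open 0.63 F [ 0.2  0.3 -1.1] -> shift [  8.7 170.  412.9] turn 0.0 toolx [ 0.008 -0.004 -1.   ]
```

Request:
{"name": "apply_moves", "arguments": {
  "increments": [
    [1, 0, 9, 22, 0],
    [1, 0, 17, 40, 0],
    [1, 0, 18, 44, 0],
    [1, 0, 18, 44, 0],
    [1, 0, 18, 44, 0],
    [1, 0, 18, 44, 0],
    [1, 0, 18, 44, 0],
    [1, 0, 18, 44, 0],
    [1, 0, 17, 42, 0],
    [1, 0, 12, 28, 0]
  ]
}}

```text
t: 21.65
eef_pos: [573.9, 230.5, 133.9]
tcp_rot: [1.804, 1.57, 3.015]
ft_force: [0.7, -0.9, -1.6]
opening: 0.626
```

Request:
{"name": "apply_moves", "arguments": {
  "increments": [
    [1, 0, 6, 15, 0],
    [1, 0, 0, 0, 0],
    [1, 0, 0, 0, 0],
    [1, 0, 0, 0, 0]
  ]
}}

```text
t: 22.05
eef_pos: [574.5, 242.5, 134.4]
tcp_rot: [2.481, 1.57, -2.593]
ft_force: [-0.8, -0.5, -0.5]
opening: 0.627
```

Run:
```python
from h import *
go(576.3,245,36,69.3)
```

```text
t 22.1 pos [574.5 242.5 134.4] jaw 69.3 q6 -0.92 q1 0.29 open 0.63 F [-0.8 -0.5 -0.5] -> shift [98.4 -0.9  3. ] turn -0.0 toolx [-0. -0. -1.]
```

Request:
{"name": "apply_moves", "arguments": {
  "increments": [
    [1, 40, -1, 3, 0],
    [1, 35, 0, 0, 0],
    [1, 15, 0, 0, 0],
    [1, 7, 0, 0, 0],
    [1, 1, 0, 0, 0],
    [1, 0, 0, 0, 0],
    [1, 1, 0, 0, 0],
    [1, 0, 0, 0, 0]
  ]
}}

```text
t: 22.85
eef_pos: [576.7, 246.5, 36.6]
tcp_rot: [-0.88, 1.569, 0.33]
ft_force: [0.5, -0.8, -2.1]
opening: 0.627
```

Request:
{"name": "apply_moves", "arguments": {
  "increments": [
    [0.15, 0, 0, 0, 0],
    [0.15, 0, 0, 0, 0],
    [0.15, 0, 0, 0, 0],
    [0.15, 0, 0, 0, 0],
    [0.15, -15, 0, 0, 0],
    [0, -40, 0, 0, 0],
    [0, -50, 0, 0, 0],
    [0, -30, -30, -30, 0],
    [0, 0, -35, -35, 0],
    [0, 0, -35, -35, 0]
  ]
}}

```text
t: 23.85
eef_pos: [634.7, 117.9, 172.3]
tcp_rot: [-1.104, 1.567, 0.107]
ft_force: [0.2, 0.2, 0.0]
opening: 1.0
```

Request:
{"name": "apply_moves", "arguments": {
  "increments": [
    [0, 0, -35, -35, 0],
    [0, 0, -35, -35, 0],
    [0, 0, -35, -35, 0],
    [0, 0, -35, -35, 0],
    [0, 0, -20, -20, 0],
    [0, 0, 0, 0, 0]
  ]
}}

```text
t: 24.45
eef_pos: [727.9, -91.2, 170.1]
tcp_rot: [-1.754, 1.57, -0.548]
ft_force: [-0.3, 0.2, -1.0]
opening: 1.002
```

Run:
```python
from h import *
go(576,245,200)
a=cam("top");b=cam("side")
for n,z in(("tin",54),("roll",50),("block",50),("baren",62)):
    print(n,[np.round(proj(c,(*SEAT[n],z)),1).tolist() for c in(a,b)])
A=cv2.resize(a["pixels"][170:340,90:270],None,fx=2.2,fy=2.2,interpolation=cv2.INTER_CUBIC)
B=cv2.resize(b["pixels"][135:220,215:335],None,fx=3.3,fy=4.4,interpolation=cv2.INTER_CUBIC)
cv2.imwrite("pics/fin.png",np.hstack([A,B[:A.shape[0]]])[:,:,::-1])
im=a["pixels"];print([np.round(ray(a,*p,z)[:2]) for p,z in(((470.5,283.5),72),)])
save(a,"top1")
```

```text
t 24.4 pos [727.9 -91.2 170.1] jaw 69.1 q6 -1.42 q1 -0.21 open 1.0 F [-0.3  0.2 -1. ] -> shift [-30.3 261.7 260. ] turn 0 toolx [ 0.001 -0.001 -1.   ]
tin [[152.9, 215.5], [295.0, 150.5]]
roll [[133.7, 266.8], [256.8, 151.6]]
block [[204.7, 234.8], [293.1, 176.5]]
baren [[183.4, 286.5], [252.1, 172.6]]
[array([ 441., -355.])]
```

View pics/fin.png

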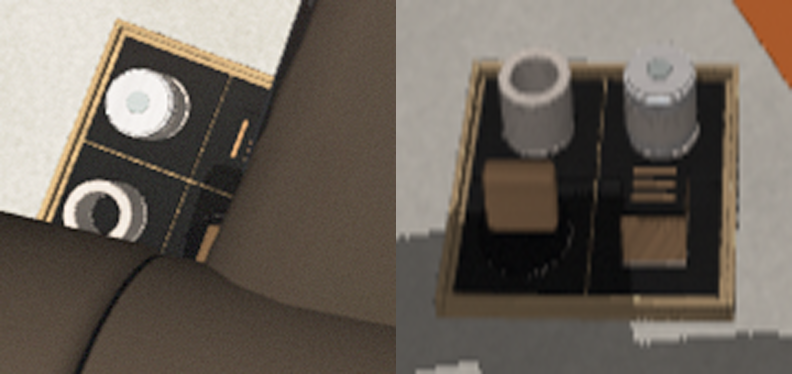

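View pics/top1.png

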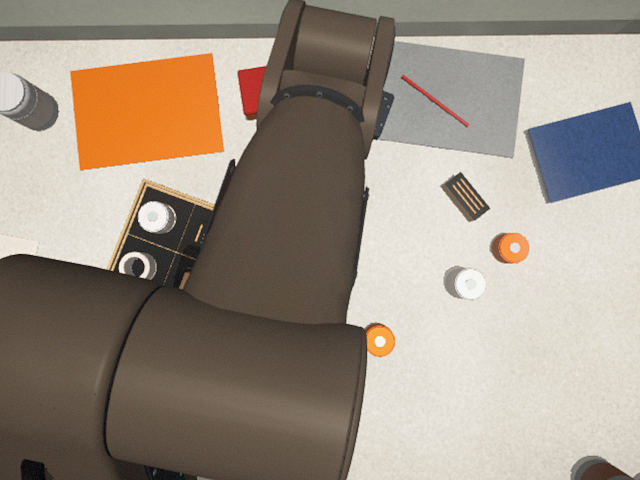

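Tall tin (468,284) and long block (466,197) are where they started. The tin's lid is at about (152,216), predicted (153,215.5). The arm hides the rest, so I'm moving aside for a clear check.

Request:
{"name": "apply_moves", "arguments": {
  "increments": [
    [0, -20, 0, -25, 0],
    [0, -20, 0, -40, 0],
    [0, 0, 0, -45, 0],
    [0, 0, 0, -45, 0],
    [0, 0, 0, -45, 0],
    [0, 0, 0, -45, 0],
    [0, 0, 0, -40, 0],
    [0, 0, 0, -25, 0],
    [0, 0, 0, 0, 0]
  ]
}}

```text
t: 25.45
eef_pos: [616.6, -378.7, 210.1]
tcp_rot: [-2.536, 1.57, -1.328]
ft_force: [0.3, 0.8, 1.3]
opening: 1.001
```

Run:
```python
from h import *
a=cam("top");im=a["pixels"];x0,y0=95,175
A=cv2.resize(im[y0:335,x0:260],None,fx=3.6,fy=3.6,interpolation=cv2.INTER_CUBIC)
for n,z in(("tin",54),("roll",50),("block",50),("baren",62)):
    u,v=proj(a,(*SEAT[n],z));cv2.drawMarker(A,(int((u-x0+.5)*3.6),int((v-y0+.5)*3.6)),(255,0,0),0,14,1)
cv2.imwrite("pics/fin2.png",A[:,:,::-1])
# side-view numeric check of look-alikes: pixel change in their boxes
import pickle
s0=pickle.load(open("side0.pkl","rb"))["pixels"].astype(int);s1=cam("side")["pixels"].astype(int)
for n,(u0,v0,u1,v1) in dict(tall=(308,325,345,372),long=(385,305,430,360)).items(): print(n,abs(s1-s0)[v0:v1,u0:u1].mean())
```

```text
tall 41.14146060954572
long 29.782222222222224
```

View pics/fin2.png

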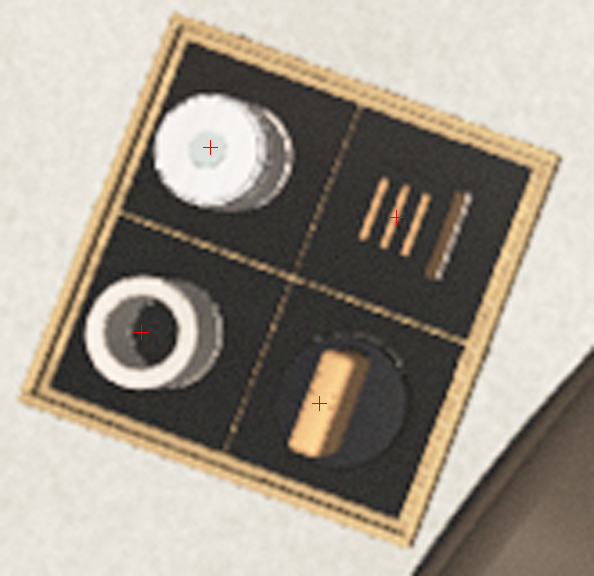

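All four parts are within a pixel or so of their predicted seat centres (red crosses) and square to the tray. The side-view difference over the look-alikes is large, but the arm and its shadow are now over them. The clear top view just before showed both unmoved, and since then the arm passed at z of at least 170 mm.

```bash
python3 -c "
from h import *
print(env.job_done(), status.state()['t'])"
```

```text
the job is handed in; nothing more can be done
the job is handed in; nothing more can be done
```

I packed the block, baren, roll and low tin onto their outlines and handed the job in at about 25.5 s. No verdict came back.

- **The four parts:** in the last clear top view each stood upright, within about 1–2 px (roughly 2–4 mm) of its outline centre. The block and the baren's grip lined up with their outlines by eye.
- **The look-alikes:** the tall tin and long block looked unmoved in the top view at about 24.5 s. After that the arm only moved above them, with the TCP at 170 mm or higher.
- **One check that disagreed:** a side-view comparison with the start picture showed large changes around both look-alikes. I put this down to the arm and its shadow over them, but did not check further.

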